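# Power up the chemistry analyser and start its wash

## Robot

A 6-joint arm with a two-finger parallel gripper is mounted at the origin on the work surface. World frame = base frame: x ahead of the robot, y to its left, z up, the work surface at z = 0. Lengths are in m, angles in rad, forces in N, time in s.
With the tool pointing down it reaches from about 0.375 to 0.75 m from the base axis. Payload 9 kg.
Tool frame: the origin (TCP) lies midway between the tips of the shut fingers; the grasp point (between the pads) lies 19 mm behind it; z points along the fingers, y is the line along which they close (so a half turn about z gives the same grasp; the last joint's range is limited). The gripper opens to 85 mm and grips with 20 to 120 N. Pads are 22 mm wide; open, the fingers measure 114 mm over their backs; the gripper's body (76 mm by 85 mm) begins 54 mm behind the grasp point. The pads swing forward as they close: fully open they stand 13 mm farther back than shut.
Start: joints at [-1.491, 0.104, 0.097, 1.564, 0, 1.353], TCP at [0.176, -0.574, 0.231] pointing down, gripper open.
Joint ranges: [-2.99, 2.99], [-0.84, 1.86], [-1.1, 1.16], [-1.84, 2.11], [-1.51, 1.56], [-3.14, 3.14]. Speed limits (rad/s): [2.22, 2.22, 2.57, 3.14, 3.14, 3.14].

## Interface

Orientations are given as a 3x3 rotation matrix whose columns are the frame's x, y, z axes.
In Python, from bench import ctrl gives the robot as it stands. The module is installed in compiled form; this text tells all that it offers.
- The arm moves only by the shell command python3 -m inch 'ROWS' [FORCE]. ROWS is JSON, one flat list of numbers, 7 for each row, row after row: the shift along the tool's x, y, z normalised to -1 to 1, where 1 is 10 cm, then the turn, a rotation vector about the tool's x, y, z normalised to -1 to 1, where 1 is 90 degrees, then the opening, from -1 (shut) to 1 (fully open). In form: [x, y, z, ax, ay, az, hand, x, y, z, ax, ay, az, hand, ...]. A call has 1 to 10 rows; each row is the pose to reach, as a shift and turn from the pose commanded when the call began, along the tool's axes at that moment; what a row does not reach only later rows make up. A row lasts 1/10 s, in which the tool goes at most 50 mm and 8.59 degrees, less where a joint would pass 70% of its speed; a pose out of reach is approached as far as the arm can. A call with a number of a shift or a turn outside -1 to 1 is refused whole. A call with a gripper value outside its range is refused whole. The fingers move at their own pace and stop on an object; FORCE is the grip in N (left out, the last holds). Time passes only in rows, so rows that repeat a pose let the fingers close. It gives the time, the measured TCP pose, the force, the opening and the grip force at its end, in the units of the state.
- ctrl.get_state(): the state, without advancing time (a new reading comes with each control period).
- ctrl.get_image(name): name is "side" or "top" or "wrist"; returns (picture, depth): 400x640x3 uint8, red, green, blue; 400x640 float32, m along the optical axis (not along the pixel's ray), 0 where there is no reading.
- ctrl.camera_model(name): a dict with "intrinsics" (3x3 intrinsics, pixels), "origin" and "orientation" of the camera in the world. Camera axes: x right, y up, looking along -z (the intrinsics and any distortion apply to the point x, -y, -z); pixel columns grow to the right and rows downward; lengths in m; the calibration is good to about 2 mm. A picture is of the moment at which its call begins: read the wrist's pose just before it. camera_model takes no time and is no camera call; for the wrist camera it gives the pose at the moment of the call.
- ctrl.job_done(): hands the job in; it is judged then, once.
Trained networks look in the newest picture that a camera, given by its name, has taken for a name from the list of things; names that differ only in an ending like _2 or _b are one class to them, and where a whole thing is asked for, a point or a joint stands for the part that bears it (a point fixed in the world has none). Each returns a list of dicts, best first, with "confidence" (0 to 1); they miss things now and then, are a little off and sometimes report something else, mostly with a low value. They report only what shows in the picture. A call takes as long as a camera call.
- ctrl.search_frame(camera, name): "extent" ([left, top, right, bottom] in pixels, round what is visible of it).
The state is a dict: "time": time; "joint_positions": joint angles; "qd": joint speeds; "joint_efforts": joint torques, N m; "tcp_pos": TCP position; "orientation": TCP orientation; "contact_force": force on the tool from outside, world axes, zero at the start; "ft_torque": the same for the moment, N m; "opening": finger opening in m; "grip_force": force on a finger pad.
Only numpy, scipy, OpenCV 4.12 (cv2) and the standard library are available. Lean on these libraries where they do the work, as an engineer would, in place of code of your own. Each camera call takes 0.05 s, during which the arm holds its last target. There are 200 camera calls.

## Task

Start up the chemistry analyser for the morning: on the grey supply unit switch on the red master rocker, next the green outlet rocker, then switch on the analyser itself at its black rocker, and last press its blue wash key well in and let it spring back. Tap each one lightly with the fingertips, in that order, and work no other switch or key. Nothing is to be picked up, and the other things on the bench stay where they stand.

Things in the scene. Friction and masses are not known exactly. Their poses are not given: they have to be found in the camera images.
- supply: Fixed grey bench supply unit 160 (x) x 220 (y) x 65 mm high, level top; origin: centre of underside; its -x is its front (robot side), +y left. Four rockers in a row on top, at y = +75, +25, -25, -75 mm: red master always at +75; green, white, yellow in any order in the other three. Behind each: amber lamp and fuse cap, up to 8 mm above the top.
- rocker_red (a joint): Red master rocker, 44 mm (unit's x) x 26 mm wide, shallow V top, middle 16 mm above the unit's top. 0 = off, near end (unit -x) raised; 0.28 rad = on, near end down. No snap: it stays where left, so push till it stops. The near end takes 1.5 N (3 N nearer the middle), goes down 6 mm; then the whole rocker gives on its sprung gasket (3.6 N, +3 N per mm, 5 mm at most). All start off.
- rocker_red_spot (a point): Point on top of the raised near end of the red rocker, 3 mm in from its edge: press here, straight down, to switch on. Moves with the rocker; starts about 21 mm above the unit's top, 5 mm higher than when on.
- rocker_green (a joint): Green outlet rocker (feeds the analyser); same make and values as the red one.
- rocker_green_spot (a point): Pressing point on the near, raised end of the green rocker, as for the red one.
- rocker_white (a joint): White outlet rocker, same make; stays off (0).
- rocker_yellow (a joint): Yellow outlet rocker, same make; stays off (0).
- analyser: Fixed white chemistry analyser, 300 (x) x 285 mm (y -185 to +100); origin on the underside, -x its front, +y left. Front deck (x -150 to -50) rises from 65 to 76 mm (6 degrees); behind it a dark screen slopes up to 145 mm. At the left (y +106 to +185) a sipper tower 165 mm high. On the deck at x = -100: keys at y = +40 grey, 0 orange, -40 blue, -80 yellow, black rocker y = -142.
- power_rocker (a joint): The analyser's black power rocker, same size, feel and values as the red one, standing on the 6 degree sloped deck: 0 = off (near end raised), 0.28 rad = on (near end, toward analyser -x, down).
- power_rocker_spot (a point): Pressing point on the near, raised end of the black rocker, 3 mm in from its end edge; moves with the rocker.
- key_blue (a joint): Blue wash key: square 18 x 18 mm, spring return, square to the sloped deck. 0 = up, 0.007 m = fully down; 1 N to start, 8 N right at the bottom, and it acts from half way (3.5 mm, 4.5 N). Beyond that it gives a little more on its gasket (3 N per mm, 5 mm at most). Neighbouring keys are 40 mm away, centre to centre.
- key_blue_top (a point): Centre of the top face of the blue key, 12 mm above the deck when up.
- key_grey (a joint): Grey key, same make, leftmost; not to be pressed.
- key_orange (a joint): Orange key, same make, just left of the blue one; not to be pressed.
- key_yellow (a joint): Yellow key, same make, just right of the blue one; not to be pressed.
- cup: Small clear sample cup under the sipper, 44 mm across, 45 mm high, loose; origin at the centre of its underside. Leave it.
- bottle: White reagent bottle with a red cap, 64 mm across, 150 mm high, loose, behind the supply unit; origin at the centre of its underside. Leave it.
- carton: White and blue kit carton 70 x 120 x 50 mm, loose, behind the supply unit; origin at the centre of its underside. Leave it.
- mouse: Black cordless mouse 104 x 62 x 34 mm, loose, in front of the supply unit; origin at the centre of its underside. Leave it.
- dish: Oval steel instrument dish 84 x 164 x 33 mm, loose, in front of the analyser's right half; origin at the centre of its underside. Leave it.
- rack: Blue tube rack 46 x 120 x 45 mm, loose, in front of the analyser's keys; origin at the centre of its underside. Leave it.
- tube_violet: Blood tube with a violet cap, 13 mm thick (cap 16 mm), 76 mm long, standing in the rack, cap top about 86 mm above the bench; origin at its foot. Leave it.
- tube_red: Blood tube with a red cap, same size, standing in the rack. Leave it.

How it is judged:
On the way, in this order (a step that is already met when the one before it is completed fails the run):
1. the red master rocker is switched on (value of joint rocker_red above 0.2 rad), for 0.1 s.
2. then the green outlet rocker is switched on (value of joint rocker_green above 0.2 rad), for 0.1 s.
3. then the analyser's black power rocker is switched on (value of joint power_rocker above 0.2 rad), for 0.1 s.
4. then the blue wash key is pressed down (value of joint key_blue above 0.0035 m), for 0.05 s.
At the end, for the whole second after the job is handed in: The red and green rockers of the supply unit and the analyser's black rocker are on (over 0.2 rad), the white and yellow rockers are off (under 0.06 rad), all four keys are up (under 1 mm), and the cup, bottle, carton, mouse, dish, rack and tubes stand within 15 mm of where they stood (value of joint each of rocker_red, rocker_green, power_rocker above 0.2 rad and value of joint each of rocker_white, rocker_yellow below 0.06 rad and value of joint each of key_blue, key_grey, key_orange, key_yellow below 0.001 m and distance of each of cup, bottle, carton, mouse, dish, rack, tube_violet, tube_red from where it was at the start of the episode below 0.015 m); the robot touches nothing.
It fails at once if a switch is worked before its supply: green on while red is off, black on while green is off, or the blue key pressed while the black rocker is off ((value of joint rocker_green above 0.14 rad and value of joint rocker_red below 0.14 rad) or (value of joint power_rocker above 0.14 rad and value of joint rocker_green below 0.14 rad) or (value of joint key_blue above 0.002 m and value of joint power_rocker below 0.14 rad)).
It fails at once if another switch or key is worked: the white or yellow rocker past half way, or the grey, orange or yellow key pressed over 2 mm (value of joint any of rocker_white, rocker_yellow above 0.14 rad or value of joint any of key_grey, key_orange, key_yellow above 0.002 m).
It fails at once if a touch is not light: the fingers or the arm press on anything with over 25 N (contact force between any of the fingers, the arm and anything else above 25 N).
It fails at once if a bystander is lifted, carried or pushed over 15 mm (distance of any of cup, bottle, carton, mouse, dish, rack, tube_violet, tube_red from where it was at the start of the episode above 0.015 m).
It also fails if it takes over 58 s, if anything falls off the work surface, if the arm or the gripper's body presses on something with over 40 N, if the wrist force passes 120 N, or if a joint passes its speed limit or range.

## Working session

There is one attempt and no reset: what is moved stays moved. The work goes in short steps, Python scripts to look and compute and a shell command to move; the robot and the scene stay as the last step left them, time stands still between calls to the robot, and variables do not carry over. Pictures are saved under pics/ and viewed, at most 10 in all, crops included, and the job is handed in when it is done.

```bash
mkdir -p pics; cat > h.py <<'E'
import numpy as np, cv2
from bench import ctrl
def snap(cam,fn=None):
    m=ctrl.camera_model(cam); im,d=ctrl.get_image(cam)
    if fn: cv2.imwrite('pics/'+fn,im[:,:,::-1])
    return im,d,m
def world(m,u,v,z):
    K=np.array(m['intrinsics']); 
    p=np.array([(u-K[0,2])/K[0,0]*z,-(v-K[1,2])/K[1,1]*z,-z])
    return np.array(m['origin'])+np.array(m['orientation'])@p
def cloud(d,m):
    v,u=np.mgrid[:d.shape[0],:d.shape[1]]
    K=np.array(m['intrinsics'])
    P=np.stack([(u-K[0,2])/K[0,0]*d,-(v-K[1,2])/K[1,1]*d,-d],-1)
    return P@np.array(m['orientation']).T+np.array(m['origin'])
E
python3 - <<'E'
from h import *
s=ctrl.get_state();print(s['time'],s['tcp_pos'],s['orientation'],s['opening'])
for c in ('top','side'):
    im,d,m=snap(c,c+'0.png'); C=cloud(d,m); print(c,m)
    np.savez(c+'0.npz',im=im,d=d,C=C)
    for n in ['supply','rocker_red','rocker_green','rocker_white','rocker_yellow','analyser','power_rocker','key_blue','key_orange','key_yellow']:
        for r in ctrl.search_frame(c,n)[:2]:
            e=r['extent'];u=int((e[0]+e[2])/2);v=int((e[1]+e[3])/2)
            print(n,round(r['confidence'],2),np.round(e),np.round(C[min(v,399),min(u,639)],3))
E
```

```text
0.0 [ 0.17603659 -0.57326212  0.23053736] [[ 9.55988178e-01  2.93405170e-01 -1.00846935e-04]
 [ 2.93405051e-01 -9.55987347e-01  1.29177479e-03]
 [ 2.82605007e-04 -1.26451043e-03 -9.99999161e-01]] 0.08538239289245439
top {'intrinsics': array([[382.57126681,   0.        , 312.08346669],
       [  0.        , 382.57126681, 191.58192969],
       [  0.        ,   0.        ,   1.        ]]), 'origin': array([ 0.33327233, -0.01661852,  1.15135168]), 'orientation': array([[ 0.01090097,  0.98642014, -0.16387944],
       [-0.99992319,  0.01172001,  0.00403172],
       [ 0.00589764,  0.1638229 ,  0.98647214]])}
supply 0.76 [167. 146. 246. 208.] [0.549 0.281 0.083]
rocker_red 0.75 [170. 175. 180. 191.] [0.534 0.372 0.08 ]
rocker_green 0.48 [225. 170. 234. 186.] [0.551 0.216 0.08 ]
rocker_white 0.51 [204. 167. 216. 185.] [0.553 0.274 0.08 ]
rocker_yellow 0.69 [186. 174. 198. 190.] [0.538 0.324 0.081]
rocker_yellow 0.4 [375. 195. 381. 199.] [ 0.498 -0.208  0.081]
analyser 0.8 [311. 105. 448. 227.] [ 0.587 -0.209  0.098]
power_rocker 0.46 [424. 188. 438. 207.] [ 0.499 -0.355  0.083]
key_blue 0.54 
[... 629 characters left out ...]
  [ 0.00320248,  0.65149871,  0.75864299]])}
supply 0.77 [308. 106. 376. 169.] [0.568 0.257 0.077]
supply 0.31 [323. 257. 327. 266.] [ 0.498 -0.173  0.083]
rocker_green 0.68 [328. 137. 346. 149.] [0.551 0.221 0.086]
rocker_white 0.69 [324. 307. 337. 316.] [ 0.502 -0.296  0.085]
rocker_white 0.65 [321. 329. 340. 348.] [ 0.499 -0.352  0.084]
rocker_yellow 0.5 [324. 120. 337. 126.] [0.536 0.32  0.083]
analyser 0.88 [283. 186. 468. 375.] [ 0.6   -0.239  0.106]
analyser 0.2 [371.  86. 388. 134.] [0.69  0.364 0.094]
power_rocker 0.88 [317. 330. 342. 346.] [ 0.497 -0.351  0.085]
power_rocker 0.65 [320. 270. 333. 282.] [ 0.498 -0.211  0.082]
key_blue 0.57 [320. 289. 331. 298.] [ 0.494 -0.253  0.084]
```

```bash
python3 - <<'E'
from h import *
t=cv2.imread('pics/top0.png');s=cv2.imread('pics/side0.png')
a=cv2.resize(t[100:240,150:470],(800,350),interpolation=cv2.INTER_CUBIC)
cv2.imwrite('pics/c1.png',a)
E
```

```text
(no output)
```

View pics/c1.png

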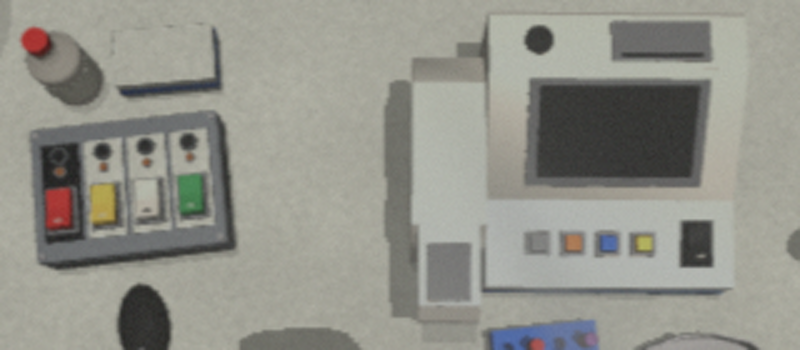

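View pics/side0.png

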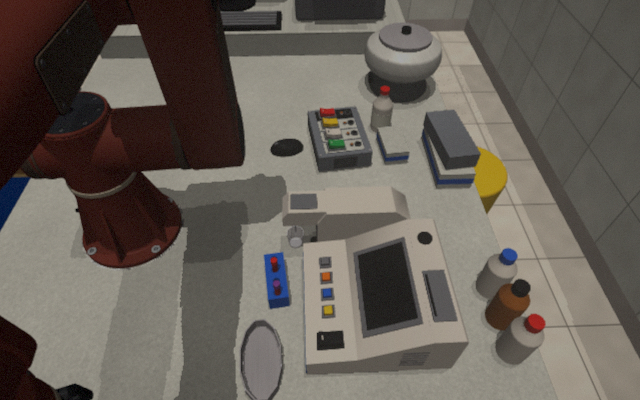

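The top crop shows the rockers from left to right as red, yellow, white, green. In full-image pixels, red is at about (174,184), green at (226,178), the blue key at (394,197) and the black rocker at (429,198). The side view agrees. Next I fit the poses of both units.

```bash
python3 - <<'E'
from h import *
hs={'red':([(0,9),(172,180)]),'green':[(50,85)],'blue':[(105,128)],'orange':[(6,18)],'yellow':[(22,33)]}
def seg(c,name,roi):
    z=np.load(c+'0.npz');hsv=cv2.cvtColor(z['im'],cv2.COLOR_RGB2HSV);C=z['C']
    m=np.zeros(hsv.shape[:2],bool)
    for a,b in hs[name]: m|=(hsv[...,0]>=a)&(hsv[...,0]<=b)&(hsv[...,1]>110)
    w=np.zeros_like(m);w[roi[1]:roi[3],roi[0]:roi[2]]=1;m&=w
    n,l,st,_=cv2.connectedComponentsWithStats(m.astype(np.uint8))
    k=1+np.argmax(st[1:,4]);P=C[l==k];v,u=np.nonzero(l==k)
    print(c,name,st[k],'uv',u.mean().round(1),v.mean().round(1),'P',np.round(P.mean(0),4),'min',np.round(np.percentile(P,3,0),3),'max',np.round(np.percentile(P,97,0),3))
for n,r in [('red',(165,170,185,196)),('yellow',(183,168,201,195)),('green',(218,162,238,190)),('orange',(374,190,385,202)),('blue',(388,190,400,202)),('yellow',(402,190,413,203))]: seg('top',n,r)
for n,r in [('red',(315,106,340,118)),('yellow',(315,117,345,130)),('green',(320,134,350,152)),('orange',(316,268,336,285)),('blue',(316,286,336,300)),('yellow',(316,302,340,318))]: seg('side',n,r)
# black rocker
for c,r in [('top',(418,182,445,212)),('side',(310,322,350,352))]:
    z=np.load(c+'0.npz');g=z['im'].max(2);w=np.zeros(g.shape,bool);w[r[1]:r[3],r[0]:r[2]]=1
    m=w&(g<80);P=z['C'][m];print(c,'black',m.sum(),P.mean(0).round(4),np.percentile(P,3,0).round(3),np.percentile(P,97,0).round(3))
# cloud objects around analyser front & supply
for c in('top','side'):
    C=np.load(c+'0.npz')['C']
    for nm,(x0,x1,y0,y1,z0,z1) in {'supply top':(.4,.7,.15,.42,.055,.071),'rack/tubes':(.3,.44,-.33,-.1,.06,.12),'mouse':(.3,.46,.2,.4,.012,.06),'deck':(.42,.6,-.42,-.13,.055,.078)}.items():
        m=(C[...,0]>x0)&(C[...,0]<x1)&(C[...,1]>y0)&(C[...,1]<y1)&(C[...,2]>z0)&(C[...,2]<z1)
        P=C[m]
        if len(P)<5: continue
        r=cv2.minAreaRect(P[:,:2].astype(np.float32));print(c,nm,len(P),np.round(r[0],3),np.round(r[1],3),round(r[2],1),'x',np.percentile(P[:,0],[2,98]).round(3),'y',np.percentile(P[:,1],[2,98]).round(3),'z',np.percentile(P[:,2],[2,50,98]).round(3))
E
```

```text
top red [168 175  11  17 169] uv 173.0 183.0 P [0.53   0.3721 0.0872] min [0.509 0.359 0.066] max [0.552 0.395 0.088]
top yellow [186 174  10  16 135] uv 190.9 180.9 P [0.5375 0.3235 0.0825] min [0.516 0.311 0.078] max [0.558 0.336 0.088]
top green [222 171   9  11  58] uv 226.0 175.9 P [0.5532 0.2248 0.0819] min [0.54  0.215 0.078] max [0.566 0.234 0.086]
top orange [377 194   5   6  26] uv 379.0 196.9 P [ 0.4913 -0.203   0.1235] min [ 0.452 -0.216  0.079] max [ 0.503 -0.157  0.353]
top blue [391 195   5   5  25] uv 393.0 197.0 P [ 0.498  -0.2501  0.0823] min [ 0.492 -0.256  0.078] max [ 0.504 -0.244  0.086]
top yellow [405 195   5   5  25] uv 407.0 197.0 P [ 0.4986 -0.2898  0.0821] min [ 0.493 -0.296  0.079] max [ 0.504 -0.284  0.085]
side red [320 108  15   9 111] uv 326.7 111.9 P [0.5279 0.3562 0.0939] min [0.508 0.355 0.023] max [0.552 0.465 0.089]
side yellow [322 117  16  10 112] uv 329.6 121.3 P [0.5354 0.3262 0.0813] min [0.515 0.308 0.067] max [0.557 0.361 0.089]
side green [329 140  15   8  92] uv 336.0 143.0 P [0.5477 0.2144 0.092 ] min [0.528 0.209 0.08 ] max [0.568 0.23
[... 715 characters left out ...]
.014 0.074] 6.5 x [0.376 0.396] y [-0.235 -0.162] z [0.073 0.085 0.089]
top mouse 550 [0.402 0.286] [0.098 0.058] 3.2 x [0.357 0.447] y [0.259 0.312] z [0.013 0.029 0.038]
top deck 3098 [ 0.506 -0.264] [0.267 0.112] 89.8 x [0.451 0.555] y [-0.393 -0.135] z [0.062 0.071 0.078]
side supply top 1921 [0.591 0.304] [0.225 0.227] 5.7 x [0.479 0.675] y [0.188 0.405] z [0.056 0.067 0.071]
side rack/tubes 132 [ 0.386 -0.199] [0.016 0.074] 7.3 x [0.376 0.397] y [-0.235 -0.163] z [0.061 0.085 0.089]
side mouse 403 [0.404 0.284] [0.101 0.055] 12.4 x [0.357 0.446] y [0.259 0.306] z [0.013 0.028 0.038]
side deck 5177 [ 0.524 -0.263] [0.15  0.267] 0.5 x [0.451 0.557] y [-0.395 -0.137] z [0.063 0.072 0.077]
```

```bash
python3 -m inch '[0.5,0,0,0,0,0.09,-1, 1,0,0,0,0,0.19,-1, 1,0,0,0,0,0.19,-1, 1,0,0,0,0,0.19,-1]' 
python3 -m inch '[0.5,-0.3,0,0,0,0,-1, 1,-0.6,0,0,0,0,-1, 1,-0.6,0,0,0,0,-1, 1,-0.6,0,0,0,0,-1]'
python3 - <<'E'
from h import *
s=ctrl.get_state();print(s['time'],s['tcp_pos'],s['orientation'].round(3),s['opening'],s['contact_force'])
E
```

```text
time: 1.5
tcp_pos: [0.2728, -0.5438, 0.2313]
orientation: [[1.0, 0.002, -0.0], [0.002, -1.0, -0.0], [-0.0, 0.0, -1.0]]
contact_force: [-0.5, -0.1, -0.1]
opening: 0.028
grip_force: 0.0
time: 1.9
tcp_pos: [0.3726, -0.4837, 0.2314]
orientation: [[1.0, 0.003, -0.0], [0.003, -1.0, -0.0], [-0.0, 0.0, -1.0]]
contact_force: [-0.1, 0.3, 0.4]
opening: 0.0
grip_force: 0.0
1.9 [ 0.37259471 -0.48369842  0.23135173] [[ 1.     0.003 -0.   ]
 [ 0.003 -1.    -0.   ]
 [-0.     0.    -1.   ]] 4.289333165628519e-05 [-0.09630111  0.25047007  0.37550677]
```

```bash
python3 -m inch '[0.35,-0.45,0,0,0,0,-1, 0.7,-0.9,0,0,0,0,-1, 0.7,-0.9,0,0,0,0,-1, 0.7,-0.9,0,0,0,0,-1]'|head -2
python3 -m inch '[0,-0.45,0,0,0,0,-1, 0,-0.9,0,0,0,0,-1, 0,-0.9,0,0,0,0,-1, 0,-0.9,0,0,0,0,-1]'|head -2
python3 - <<'E'
from h import *
im,d,m=snap('wrist','w1.png');np.savez('w1.npz',im=im,d=d,C=cloud(d,m));print(m['origin'],m['orientation'].round(2))
E
```

```text
time: 2.3
tcp_pos: [0.4417, -0.3942, 0.2316]
time: 2.7
tcp_pos: [0.441, -0.3057, 0.2316]
[ 0.50662964 -0.30681887  0.37442121] [[-0.    0.97  0.26]
 [-1.   -0.    0.  ]
 [ 0.   -0.26  0.97]]
```

View pics/w1.png

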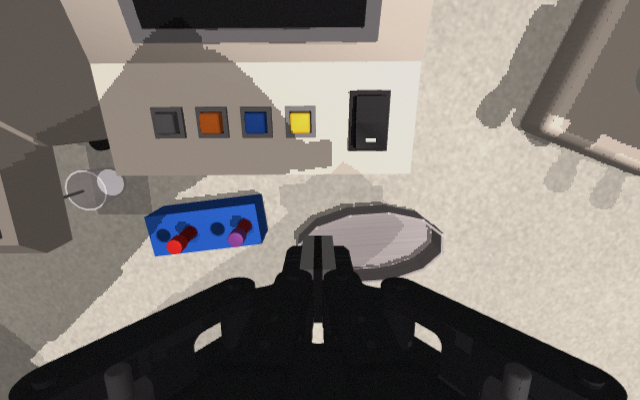

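The wrist view shows the blue key at (256,122), and the black rocker spanning (349–389, 91–151) with its near end at about (370,146). I compute positions from these and travel on to the supply.

```bash
python3 - <<'E'
from h import *
C=np.load('w1.npz')['C']
for n,(u,v) in {'grey':(168,122),'orange':(211,122),'blue':(256,122),'yellow':(300,122),'rk mid':(370,121),'rk L':(352,121),'rk R':(387,121),'rk far':(370,95),'rk near':(370,147),'rk141':(370,141),'deck front':(330,168)}.items():
    print(n,np.median(C[v-1:v+2,u-1:u+2].reshape(-1,3),0).round(4))
E
python3 -m inch '[0,-0.5,0,0,0,0,-1, 0,-1,0,0,0,0,-1]'|head -2
python3 -m inch '[0,-0.5,0,0,0,0,-1, 0,-1,0,0,0,0,-1]'|head -2
python3 -m inch '[0,-0.5,0,0,0,0,-1, 0,-1,0,0,0,0,-1]'|head -2
python3 -m inch '[0,-0.5,0,0,0,0,-1, 0,-1,0,0,0,0,-1]'|head -2
python3 -m inch '[0,-0.5,0,0,0,0,-1, 0,-1,0,0,0,0,-1]'|head -2
python3 -m inch '[0,-0.5,0,0,0,0,-1, 0,-1,0,0,0,0,-1, 0,-1,0,0,0,0,-1, 0,-1,0,0,0,0,-1]'
python3 - <<'E'
from h import *
im,d,m=snap('wrist','w2.png');np.savez('w2.npz',im=im,d=d,C=cloud(d,m))
E
```

```text
grey [ 0.4989 -0.1759  0.0825]
orange [ 0.4989 -0.2138  0.0826]
blue [ 0.4989 -0.2532  0.0824]
yellow [ 0.4989 -0.292   0.0827]
rk mid [ 0.4998 -0.3534  0.0847]
rk L [ 0.4995 -0.3385  0.0747]
rk R [ 0.4995 -0.3701  0.0746]
rk far [ 0.522  -0.3532  0.0775]
rk near [ 0.4776 -0.3544  0.0871]
rk141 [ 0.4827 -0.3535  0.0877]
deck front [ 0.4551 -0.3194  0.0655]
time: 2.95
tcp_pos: [0.4412, -0.206, 0.2307]
time: 3.15
tcp_pos: [0.4418, -0.1048, 0.2313]
time: 3.35
tcp_pos: [0.4423, -0.0045, 0.2315]
time: 3.55
tcp_pos: [0.4428, 0.0958, 0.2315]
time: 3.75
tcp_pos: [0.444, 0.1562, 0.2314]
time: 4.15
tcp_pos: [0.4459, 0.1939, 0.2337]
orientation: [[0.995, 0.1, -0.008], [0.1, -0.993, 0.063], [-0.002, -0.063, -0.998]]
contact_force: [-0.9, -0.8, -0.0]
opening: 0.0002
grip_force: 0.0
```

View pics/w2.png

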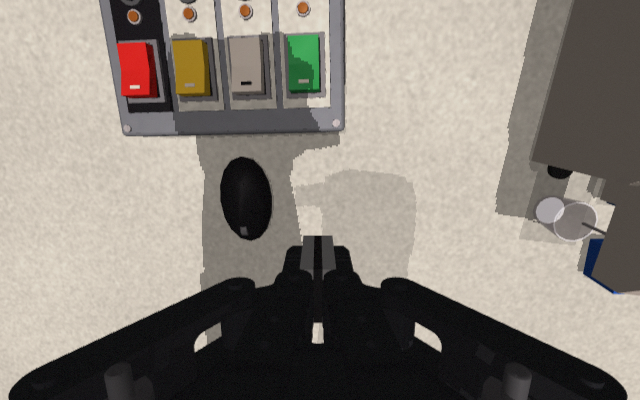

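The order red, yellow, white, green is confirmed, with red's mark at (135,87) and green's at (304,81). The tool tilted and stopped short on the last step, which suggests a joint limit, so I check the joints.

```bash
python3 - <<'E'
from h import *
s=ctrl.get_state();print(s['time'],s['tcp_pos'],s['joint_positions'].round(3),s['orientation'].round(3))
C=np.load('w2.npz')['C']
for n,(u,v) in {'red':(137,69),'red near':(139,92),'redmark':(135,87),'green':(303,62),'green near':(304,88),'greenmark':(304,81),'top':(230,122)}.items():
    print(n,np.median(C[v-1:v+2,u-1:u+2].reshape(-1,3),0).round(4))
E
```

```text
4.2 [0.44580759 0.19406063 0.23373912] [ 0.099 -0.258 -0.245  1.586  0.064  3.14 ] [[ 0.995  0.1   -0.008]
 [ 0.1   -0.993  0.063]
 [-0.002 -0.064 -0.998]]
red [0.5311 0.3717 0.081 ]
red near [0.5119 0.3671 0.0869]
redmark [0.5157 0.3714 0.0861]
green [0.5506 0.2252 0.081 ]
green near [0.5293 0.2219 0.0869]
greenmark [0.535  0.2224 0.0859]
top [0.493  0.2922 0.0651]
```

Joint 6 is at its limit, so I turn the tool a quarter turn to tool x = world y.

```bash
python3 -m inch '[0,0,0,0,0,-0.09,-1, 0,0,0,0,0,-0.18,-1, 0,0,0,0,0,-0.27,-1, 0,0,0,0,0,-0.36,-1, 0,0,0,0,0,-0.45,-1, 0,0,0,0,0,-0.54,-1, 0,0,0,0,0,-0.63,-1, 0,0,0,0,0,-0.72,-1, 0,0,0,0,0,-0.81,-1, 0,0,0,0,0,-0.9,-1]'
python3 -m inch '[0,0,0,0,0,0,-1, 0,0,0,0,0,0,-1]'
python3 - <<'E'
from h import *
s=ctrl.get_state();print(s['joint_positions'].round(3),s['tcp_pos'],s['orientation'].round(4))
E
```

```text
time: 5.2
tcp_pos: [0.4455, 0.1938, 0.2338]
orientation: [[0.051, 0.999, -0.008], [0.997, -0.051, 0.063], [0.062, -0.011, -0.998]]
contact_force: [-0.9, 0.2, -0.6]
opening: -0.0001
grip_force: 0.0
time: 5.4
tcp_pos: [0.4454, 0.1942, 0.2339]
orientation: [[0.061, 0.998, -0.008], [0.996, -0.06, 0.063], [0.062, -0.012, -0.998]]
contact_force: [-0.6, 0.5, 0.6]
opening: 0.0
grip_force: 0.0
[ 0.1   -0.26  -0.246  1.586  0.064  1.731] [0.44543731 0.19421378 0.23385594] [[ 0.0606  0.9981 -0.008 ]
 [ 0.9962 -0.06    0.063 ]
 [ 0.0624 -0.0117 -0.998 ]]
```

```bash
cat >> h.py <<'E'
from scipy.spatial.transform import Rotation as Ro
def goal(p,yaw):
    s=ctrl.get_state();R=np.array(s['orientation']);c,n=np.cos(np.radians(yaw)),np.sin(np.radians(yaw))
    G=np.array([[c,n,0],[n,-c,0],[0,0,-1.]])
    print('at',np.round(s['tcp_pos'],4),'shift',(R.T@(np.array(p)-s['tcp_pos'])/.1).round(3),'turn',(Ro.from_matrix(R.T@G).as_rotvec()/(np.pi/2)).round(3),'F',np.round(s['contact_force'],1))
E
python3 -c "
from h import *
goal((.445,.28,.2),90)"
```

```text
at [0.4454 0.1942 0.2339] shift [ 0.833 -0.052  0.392] turn [-0.006 -0.04  -0.038] F [-0.6  0.5  0.6]
```

```bash
python3 -m inch '[0.4,-0.03,0.2,-0.006,-0.04,-0.038,-1, 0.833,-0.052,0.392,-0.006,-0.04,-0.038,-1, 0.833,-0.052,0.392,-0.006,-0.04,-0.038,-1, 0.833,-0.052,0.392,-0.006,-0.04,-0.038,-1]' 
python3 -c "
from h import *
goal((.510,.370,.12),90)"
```

```text
time: 5.8
tcp_pos: [0.4438, 0.2809, 0.1994]
orientation: [[-0.003, 1.0, -0.002], [1.0, 0.003, -0.001], [-0.001, -0.002, -1.0]]
contact_force: [0.3, -0.5, -0.3]
opening: -0.0002
grip_force: 0.0
at [0.4438 0.2809 0.1994] shift [0.89  0.666 0.792] turn [-0.001  0.     0.002] F [ 0.3 -0.5 -0.3]
```

```bash
python3 -m inch '[0.4,0.3,0.35,0,0,0,-1, 0.8,0.6,0.7,0,0,0,-1, 0.89,0.666,0.79,0,0,0,-1, 0.89,0.666,0.79,0,0,0,-1, 0.89,0.666,0.79,0,0,0,-1]' 
python3 - <<'E'
from h import *
goal((.510,.370,.0795),90); goal((.529,.221,.0795),90)
im,d,m=snap('wrist','w3.png')
E
```

```text
time: 6.3
tcp_pos: [0.5108, 0.3687, 0.1209]
orientation: [[-0.002, 1.0, -0.001], [1.0, 0.002, -0.001], [-0.001, -0.001, -1.0]]
contact_force: [1.0, -0.6, 0.7]
opening: -0.0
grip_force: 0.0
at [0.5108 0.3687 0.1209] shift [ 0.014 -0.008  0.414] turn [-0.001  0.     0.001] F [ 1.  -0.6  0.7]
at [0.5108 0.3687 0.1209] shift [-1.477  0.179  0.415] turn [-0.001  0.     0.001] F [ 1.  -0.6  0.7]
```

View pics/w3.png

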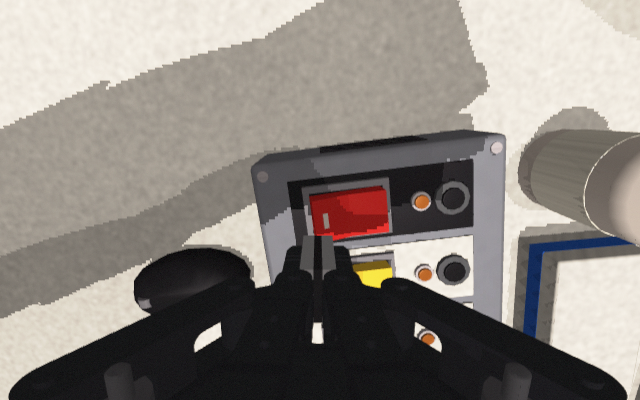

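The tip at (318,237) stands over the near end of the red rocker. I press slowly.

```bash
python3 -m inch '[0.014,-0.008,0.2,0,0,0,-1, 0.014,-0.008,0.31,0,0,0,-1, 0.014,-0.008,0.34,0,0,0,-1, 0.014,-0.008,0.36,0,0,0,-1, 0.014,-0.008,0.38,0,0,0,-1, 0.014,-0.008,0.395,0,0,0,-1, 0.014,-0.008,0.41,0,0,0,-1, 0.014,-0.008,0.415,0,0,0,-1, 0.014,-0.008,0.415,0,0,0,-1]'
```

```text
time: 7.25
tcp_pos: [0.51, 0.3714, 0.0801]
orientation: [[-0.005, 1.0, 0.0], [1.0, 0.005, 0.0], [0.0, 0.0, -1.0]]
contact_force: [-1.6, -1.2, 5.4]
opening: 0.0001
grip_force: 2.8
```

```bash
python3 -m inch '[0,0,0.01,0,0,0,-1, 0,0,0.01,0,0,0,-1]'; python3 -m inch '[0,0,-0.1,0,0,0,-1, 0,0,-0.3,0,0,0,-1, 0,0,-0.4,0,0,0,-1, -0.5,0.06,-0.4,0,0,0,-1, -1,0.12,-0.4,0,0,0,-1,  -1,0.12,-0.4,0,0,0,-1]'
python3 - <<'E'
from h import *
goal((.529,.221,.12),90)
im,d,m=snap('wrist','w4.png');C=cloud(d,m)
for r in ctrl.search_frame('wrist','rocker_red')[:2]:
    e=np.array(r['extent']).astype(int);P=C[e[1]:e[3],e[0]:e[2]].reshape(-1,3)
    print(r['confidence'],e); 
    for x in np.arange(.505,.56,.006):
        q=P[abs(P[:,0]-x)<.003]
        q=q[(abs(q[:,1]-.371-(x-.53)*.13)<.009)&(q[:,2]<.1)]; print(round(x,3),len(q),q[:,2].mean().round(4) if len(q) else '')
E
```

```text
time: 7.45
tcp_pos: [0.51, 0.3714, 0.0793]
orientation: [[-0.005, 1.0, 0.001], [1.0, 0.005, 0.0], [0.0, 0.001, -1.0]]
contact_force: [-3.8, -1.5, 6.9]
opening: 0.0003
grip_force: 3.8
time: 8.05
tcp_pos: [0.5233, 0.267, 0.1187]
orientation: [[-0.0, 1.0, 0.0], [1.0, 0.0, -0.001], [-0.001, 0.0, -1.0]]
contact_force: [-0.1, -0.7, -0.8]
opening: 0.0001
grip_force: 0.0
at [0.5233 0.267  0.1187] shift [-0.46   0.057 -0.012] turn [0.    0.001 0.   ] F [-0.1 -0.7 -0.8]
0.63 [282   1 375  60]
0.505 216 0.0725
0.511 443 0.0811
0.517 440 0.0812
0.523 463 0.0811
0.529 473 0.0812
0.535 486 0.0826
0.541 502 0.0844
0.547 517 0.0861
0.553 115 0.0833
0.559 0
```

View pics/w4.png

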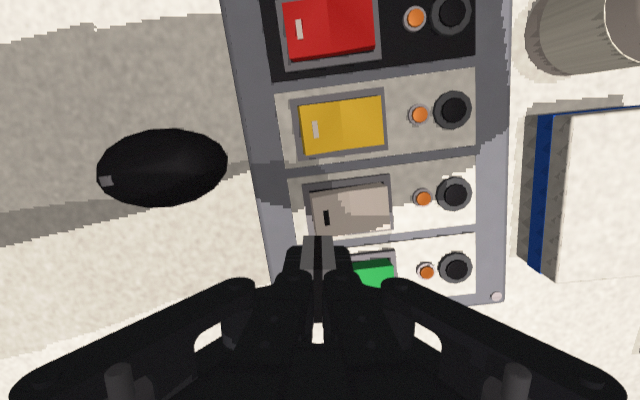

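Red is on: its near half is level at 0.081 and its far end is raised (329,30). Next is green.

```bash
python3 -m inch '[-0.25,0.03,0,0,0,0,-1, -0.455,0.057,0,0,0,0,-1, -0.455,0.057,0,0,0,0,-1, -0.455,0.057,0,0,0,0,-1]'; python3 -c "
from h import *
goal((.529,.2215,.079),90)"
```

```text
time: 8.55
tcp_pos: [0.5281, 0.2268, 0.1185]
orientation: [[-0.005, 1.0, -0.0], [1.0, 0.005, 0.001], [0.001, -0.0, -1.0]]
contact_force: [-0.2, 0.5, -0.1]
opening: 0.0002
grip_force: 0.0
at [0.5281 0.2268 0.1185] shift [-0.053  0.009  0.395] turn [-0.    -0.     0.003] F [-0.2  0.5 -0.1]
```

```bash
python3 -m inch '[-0.04,0.005,0.15,0,0,0,-1, -0.04,0.005,0.28,0,0,0,-1, -0.04,0.005,0.32,0,0,0,-1, -0.04,0.005,0.34,0,0,0,-1, -0.04,0.005,0.36,0,0,0,-1, -0.04,0.005,0.375,0,0,0,-1, -0.04,0.005,0.39,0,0,0,-1, -0.04,0.005,0.4,0,0,0,-1, -0.04,0.005,0.4,0,0,0,-1]'
```

```text
time: 9.45
tcp_pos: [0.5289, 0.222, 0.0793]
orientation: [[-0.005, 1.0, 0.0], [1.0, 0.005, 0.0], [0.0, 0.0, -1.0]]
contact_force: [-4.3, -1.1, 7.0]
opening: 0.0002
grip_force: 3.8
```

```bash
python3 -m inch '[0,0,-0.1,0,0,0,-1, 0,0,-0.4,0,0,0,-1, 0,0,-0.8,0,0,0,-1, -0.3,-0.2,-1,0,0,0,-1, -0.8,-0.4,-1,0,0,0,-1, -0.9,-0.4,-1,0,0,0,-1, -0.9,-0.4,-1,0,0,0,-1]'
python3 - <<'E'
from h import *
im,d,m=snap('wrist','w5.png');C=cloud(d,m).reshape(-1,3)
for n,c in (('red',(.530,.372)),('yel',(.5365,.3225)),('whi',(.543,.273)),('gre',(.5495,.2235))):
    a=np.radians(7.3);q=(C[:,:2]-c)@np.array([[np.cos(a),-np.sin(a)],[np.sin(a),np.cos(a)]])
    f=[C[(abs(q[:,0]-x)<.003)&(abs(q[:,1])<.008)&(C[:,2]<.1)][:,2].mean().round(4) for x in(-17,-10,0,10,17) for x in (x/1000,)]
    print(n,f)
goal((.44,.05,.235),0)
E
```

```text
time: 10.15
tcp_pos: [0.4894, 0.1301, 0.1792]
orientation: [[-0.002, 1.0, 0.001], [1.0, 0.002, -0.0], [-0.0, 0.001, -1.0]]
contact_force: [-0.6, -0.3, 0.1]
opening: -0.0002
grip_force: 0.0
red [np.float64(nan), np.float64(nan), np.float64(nan), np.float64(nan), np.float64(nan)]
yel [np.float64(nan), np.float64(nan), np.float64(nan), np.float64(nan), np.float64(nan)]
whi [np.float64(0.086), np.float64(0.0844), np.float64(0.0815), np.float64(0.0804), np.float64(nan)]
gre [np.float64(0.0814), np.float64(0.0811), np.float64(0.0814), np.float64(0.0842), np.float64(0.0862)]
at [0.4895 0.1311 0.1789] shift [-0.81  -0.497 -0.562] turn [ 0.000e+00 -1.000e-03  1.002e+00] F [0.3 0.1 0. ]<stdin>:5: RuntimeWarning: Mean of empty slice.
  ret = ret.dtype.type(ret / rcount)
```

Green is on and white still off. I travel to the analyser, turning back to yaw 0 on the way.

```bash
python3 -m inch '[-0.2,-0.2,-0.4,0,0,0,-1, -0.6,-0.5,-0.56,0,0,0,-1, -1,-0.5,-0.56,0,0,0,-1]'|head -2
python3 -m inch '[-0.5,0,0,0,0,0,-1, -1,0,0,0,0,0,-1]'|head -2
python3 -m inch '[-0.5,0,0,0,0,0,-1, -1,0,0,0,0,0,-1]'|head -2
python3 -m inch '[-0.2,0,0,0,0,0.09,-1, -0.4,0,0,0,0,0.18,-1, -0.6,0,0,0,0,0.27,-1, -0.8,0,0,0,0,0.36,-1, -1,0,0,0,0,0.45,-1, -1,0,0,0,0,0.54,-1, -1,0,0,0,0,0.63,-1, -1,0,0,0,0,0.72,-1, -1,0,0,0,0,0.81,-1, -1,0,0,0,0,0.9,-1]'
python3 -c "
from h import *
goal((.480,-.3535,.2),0)"
```

```text
time: 10.5
tcp_pos: [0.4392, 0.0321, 0.2376]
time: 10.7
tcp_pos: [0.4405, -0.0694, 0.235]
time: 10.9
tcp_pos: [0.441, -0.1701, 0.2346]
time: 11.9
tcp_pos: [0.442, -0.2681, 0.2342]
orientation: [[0.988, 0.156, -0.0], [0.156, -0.988, 0.001], [-0.0, -0.001, -1.0]]
contact_force: [-0.3, -0.2, 0.4]
opening: 0.0
grip_force: 0.0
at [ 0.442  -0.2681  0.2342] shift [0.242 0.903 0.341] turn [-0.   0.   0.1] F [-0.3 -0.2  0.4]
```

```bash
python3 -m inch '[0.12,0.45,0.2,0,0,0.05,-1, 0.242,0.903,0.341,0,0,0.1,-1, 0.242,0.903,0.341,0,0,0.1,-1, 0.242,0.903,0.341,0,0,0.1,-1, 0.242,0.903,0.341,0,0,0.1,-1]'
python3 -m inch '[0,0,0.4,0,0,0,-1, 0,0,0.8,0,0,0,-1, 0,0,0.8,0,0,0,-1, 0,0,0.8,0,0,0,-1]'
python3 - <<'E'
from h import *
goal((.480,-.3535,.081),0)
im,d,m=snap('wrist','w6.png');C=cloud(d,m)
for n in('power_rocker','key_blue'):
  for r in ctrl.search_frame('wrist',n)[:1]:
    e=np.array(r['extent']).astype(int);P=C[e[1]:e[3],e[0]:e[2]].reshape(-1,3);print(n,r['confidence'],e,np.median(P,0).round(4))
E
```

```text
time: 12.4
tcp_pos: [0.48, -0.353, 0.201]
orientation: [[1.0, 0.006, 0.0], [0.006, -1.0, -0.0], [0.0, 0.0, -1.0]]
contact_force: [0.5, -0.7, 1.0]
opening: -0.0
grip_force: 0.0
time: 12.8
tcp_pos: [0.4795, -0.3531, 0.1221]
orientation: [[1.0, 0.006, 0.0], [0.006, -1.0, -0.001], [0.0, 0.001, -1.0]]
contact_force: [0.4, -0.2, 1.1]
opening: 0.0005
grip_force: 0.0
at [ 0.4795 -0.3531  0.1221] shift [0.005 0.004 0.411] turn [ 0.    -0.     0.004] F [ 0.4 -0.2  1.1]
power_rocker 0.56 [292 156 340 236] [ 0.499  -0.3535  0.0857]
```

View pics/w6.png

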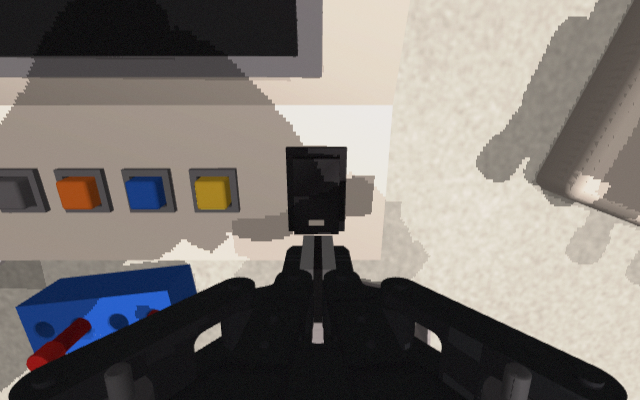

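The tip is just above the near end of the black rocker at (318,232). On the sloped deck the tip's back edge would bear near the pivot, so I press 5 mm nearer the front.

```bash
python3 -m inch '[-0.045,0.004,0.15,0,0,0,-1, -0.045,0.004,0.27,0,0,0,-1, -0.045,0.004,0.31,0,0,0,-1, -0.045,0.004,0.33,0,0,0,-1, -0.045,0.004,0.35,0,0,0,-1, -0.045,0.004,0.365,0,0,0,-1, -0.045,0.004,0.38,0,0,0,-1, -0.045,0.004,0.38,0,0,0,-1]'
```

```text
time: 13.75
tcp_pos: [0.4748, -0.3545, 0.0825]
orientation: [[1.0, 0.004, -0.0], [0.004, -1.0, -0.0], [-0.0, 0.0, -1.0]]
contact_force: [-1.8, 0.7, 2.4]
opening: -0.0002
grip_force: 1.5
```

```bash
python3 -m inch '[0,0,0.015,0,0,0,-1, 0,0,0.015,0,0,0,-1]'|grep -E 'tcp|contact'; python3 -m inch '[0,0,0.01,0,0,0,-1, 0,0,0.01,0,0,0,-1]'|grep -E 'tcp|contact'
```

```text
tcp_pos: [0.4749, -0.3545, 0.0812]
contact_force: [-1.9, 0.9, 6.5]
tcp_pos: [0.475, -0.3545, 0.0805]
contact_force: [-2.5, 1.6, 8.0]
```

```bash
python3 -m inch '[0,0,-0.1,0,0,0,-1, 0,0,-0.35,0,0,0,-1, 0,0,-0.5,0,0,0,-1, 0,-0.5,-0.5,0,0,0,-1, 0,-1,-0.5,0,0,0,-1, 0,-1,-0.5,0,0,0,-1, 0,-1,-0.5,0,0,0,-1, 0,-1,-0.5,0,0,0,-1]'
python3 - <<'E'
from h import *
im,d,m=snap('wrist','w7.png');C=cloud(d,m);C2=C.reshape(-1,3)
print([(x,C2[(abs(C2[:,0]-x)<.002)&(abs(C2[:,1]+.3535)<.008)&(C2[:,2]<.1)][:,2].mean().round(4)) for x in(.482,.49,.5,.51,.517)])
hsv=cv2.cvtColor(im,cv2.COLOR_RGB2HSV);k=(hsv[...,0]>105)&(hsv[...,0]<128)&(hsv[...,1]>110)&(C[...,0]>.47)&(C[...,2]>.077)&(C[...,2]<.09)
P=C[k];print(len(P),P.mean(0),np.percentile(P,2,0),np.percentile(P,98,0))
goal((.499,-.253,.095),0)
E
```

```text
time: 14.95
tcp_pos: [0.4746, -0.255, 0.1301]
orientation: [[1.0, 0.004, 0.0], [0.004, -1.0, -0.001], [0.0, 0.001, -1.0]]
contact_force: [-1.0, -0.2, 0.1]
opening: -0.0002
grip_force: 0.0
[(0.482, np.float64(0.0829)), (0.49, np.float64(0.0834)), (0.5, np.float64(0.0852)), (0.51, np.float64(0.0892)), (0.517, np.float64(0.0919))]
865 [ 0.49951011 -0.25202386  0.08210919] [ 0.49045749 -0.26020422  0.07855631] [ 0.50762797 -0.24316234  0.0838662 ]
at [ 0.4745 -0.2552  0.13  ] shift [ 0.245 -0.021  0.35 ] turn [ 0.    -0.     0.002] F [ 0.3 -0.1 -0.7]
```

View pics/w7.png

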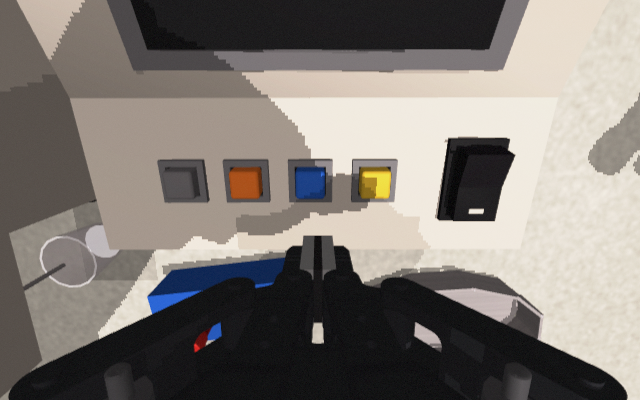

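Black is on: its far end is raised at about (485,150) and its near half lies parallel to the deck. Next is the blue key at (0.4995, -0.2525).

```bash
python3 -m inch '[0.25,-0.022,0,0,0,0,-1, 0.25,-0.022,0.2,0,0,0,-1, 0.25,-0.022,0.38,0,0,0,-1, 0.25,-0.022,0.45,0,0,0,-1, 0.25,-0.022,0.48,0,0,0,-1, 0.25,-0.022,0.5,0,0,0,-1, 0.25,-0.022,0.52,0,0,0,-1, 0.25,-0.022,0.53,0,0,0,-1, 0.25,-0.022,0.53,0,0,0,-1]'
```

```text
time: 15.9
tcp_pos: [0.4995, -0.2524, 0.0777]
orientation: [[1.0, 0.004, 0.0], [0.004, -1.0, -0.001], [0.0, 0.001, -1.0]]
contact_force: [-3.8, 1.3, 5.8]
opening: -0.0
grip_force: 2.9
```

```bash
python3 -m inch '[0,0,0.015,0,0,0,-1, 0,0,0.015,0,0,0,-1]'|grep -E 'tcp|contact'; python3 -m inch '[0,0,-0.1,0,0,0,-1, 0,0,-0.4,0,0,0,-1, 0,0,-0.8,0,0,0,-1, -0.2,0,-1,0,0,0,-1, -0.4,0,-1,0,0,0,-1, -0.6,0,-1,0,0,0,-1, -0.6,0,-1,0,0,0,-1]'
python3 - <<'E'
from h import *
im,d,m=snap('wrist','w8.png');C=cloud(d,m);C2=C.reshape(-1,3)
print([(x,C2[(abs(C2[:,0]-x)<.002)&(abs(C2[:,1]+.3535)<.008)&(C2[:,2]<.1)][:,2].mean().round(4)) for x in(.482,.49,.5,.51,.517)])
for y in(-.175,-.2135,-.2525,-.292): print(y,np.median(C2[(abs(C2[:,0]-.4995)<.003)&(abs(C2[:,1]-y)<.004)][:,2]))
for cam in('top',):
    im,d,m=snap(cam,'top9.png');a=np.load('top0.npz')['C'];D=cloud(d,m)
    for n,r in {'bottle':(150,100,192,145),'carton':(190,105,240,140),'mouse':(190,210,225,240),'rack':(340,225,395,240),'dish':(400,232,460,260)}.items():
        s=np.s_[r[1]:r[3],r[0]:r[2]];print(n,np.median(abs(a[s][...,2]-D[s][...,2])).round(4))
print(ctrl.get_state()['time'])
E
python3 -c "
import cv2;cv2.imwrite('pics/c9.png',cv2.resize(cv2.imread('pics/top9.png')[100:300,150:470],(800,500)))"
```

```text
tcp_pos: [0.4996, -0.2524, 0.0763]
contact_force: [-3.9, 1.3, 7.5]
time: 16.8
tcp_pos: [0.4384, -0.2524, 0.1764]
orientation: [[1.0, 0.004, 0.001], [0.004, -1.0, -0.001], [0.001, 0.001, -1.0]]
contact_force: [-0.5, -1.1, -0.1]
opening: 0.0001
grip_force: 0.0
[(0.482, np.float64(0.0828)), (0.49, np.float64(0.0834)), (0.5, np.float64(0.0851)), (0.51, np.float64(0.0891)), (0.517, np.float64(0.092))]
-0.175 0.08267696687384443
-0.2135 0.08262457040278148
-0.2525 0.0826860054838744
-0.292 0.08243761097128688
bottle 0.002
carton 0.0021
mouse 0.0022
rack 0.5614
dish 0.6651
16.9
```

View pics/c9.png

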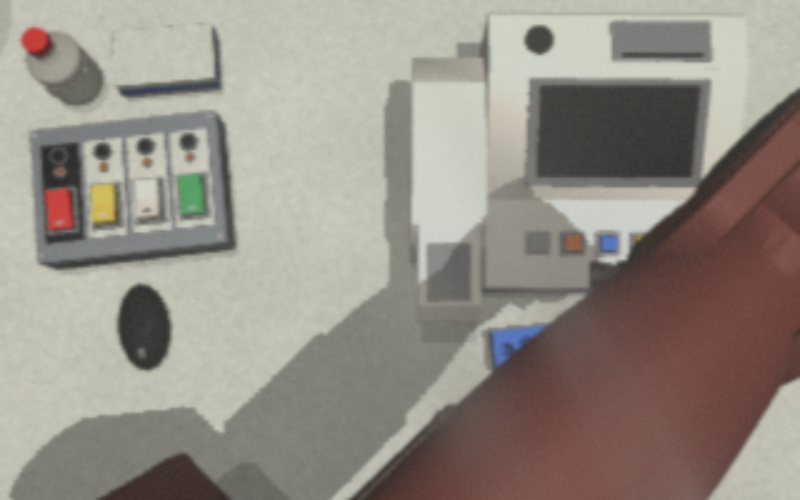

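The keys are all up at 0.0825, and the rockers read as wanted. In the picture the bottle, carton and mouse stand as before, and the arm is clear of the bench. Rack and dish are hidden behind the arm, but nothing came near them. I hand in.

```bash
python3 -c "
from bench import ctrl
print(ctrl.job_done())"
```

```text
the job is handed in; nothing more can be done
None
```

I switched on the red, green and black rockers in that order, then pressed the blue key and saw it spring back; the job is handed in, but no verdict came back, and the arm hid the rack and dish from the last top-camera check.

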